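Fasten the analyser cover with a push rivet

ROBOT

A 6-joint arm with a two-finger parallel gripper is mounted at the origin on the work surface. World frame = base frame: x ahead of the robot, y to its left, z up, the work surface at z = 0. Lengths are in mm, angles in rad, forces in N, time in s.
With the tool pointing down it reaches from about 275 to 750 mm from the base axis. Payload 10.2 kg.
Tool frame: the origin (TCP) lies on the centre line of the jaws, within the pads' length; the fingertips stand ahead of it and the grasp point (between the pads) lies 8 mm behind it (bot.tips_ahead is the z of the fingertips in the tool frame, in mm); z points along the fingers, y is the direction in which the jaws open and shut (so a half turn about z gives the same grasp; the last joint's range is limited). The gripper opens to 85 mm and grips with 20 to 120 N. Pads are 22 mm wide; open, the fingers measure 114 mm over their backs; the gripper's body (76 mm by 85 mm) begins 54 mm behind the grasp point. The pads swing forward as they close: fully open they stand 13 mm farther back than shut.
Start: joints at [-1.425, 0.313, 1.498, -0, 1.331, -0.223], TCP at [189.248, -489.71, 242.294] pointing down, gripper open.
Joint ranges: [-2.94, 2.94], [-0.97, 2.17], [0.19, 2.56], [-1.23, 4.37], [0.02, 3.11], [-2.88, 2.88]. Speed limits (rad/s): [2.39, 2.39, 3.01, 3.14, 3.14, 3.14].

INTERFACE

Orientations are given as a unit quaternion [w, x, y, z].
In Python, from station import readout, vision, job, boxes_of, landmark_of, bot gives the robot as it stands. The module is installed in compiled form; this text tells all that it offers.
- The arm moves only by the tool send_rows, never from a script. Its argument "deltas" is a list of rows, each a list of 2 entries, a list of its own where there are three numbers: the shift along the world's x, y, z in cm, then the turn, a rotation vector about the world's x, y, z in degrees. In form: [[[x, y, z], [ax, ay, az]], ...]. A call has 1 to 8 rows; each row is the pose to reach, as a shift and turn from the pose commanded when the call began; what a row does not reach only later rows make up. A row lasts 1/12 s, in which the tool goes at most 41.7 mm and 7.16 degrees, less where a joint would pass 70% of its speed; a pose out of reach is approached as far as the arm can. A call with a gripper value outside its range is refused whole. "gripper" is the finger opening in cm, from 0 to 8.54, set as the call begins (left out, the last holds). The fingers move at their own pace and stop on an object; "squeeze" is the grip in N (left out, the last holds). Time passes only in rows, so rows that repeat a pose let the fingers close. It gives the time, the measured TCP pose, the force and the opening at its end, in the units of the state.
- readout.state(): the state, without advancing time (a new reading comes with each control period).
- vision.grab_frame(name): name is "scene" or "side" or "wrist"; returns the picture (384x512x3 uint8, blue, green, red); there is no depth.
- vision.camera_model(name): a dict with "fx", "fy", "cx", "cy" (pixels), "R" (3x3) and "t" (3): a world point X has camera coordinates R X + t. Camera axes: x right, y down, z forward; pixel columns grow to the right and rows downward; lengths in mm; the calibration is good to about 2 mm. A picture is of the moment at which its call begins: read the wrist's pose just before it. camera_model takes no time and is no camera call; for the wrist camera it gives the pose at the moment of the call.
- job.hand_in(): hands the job in, once; it reports no verdict.
Trained networks look in the newest picture that a camera, given by its name, has taken for a name from the list of things; names that differ only in an ending like _2 or _b are one class to them, and where a whole thing is asked for, a point or a joint stands for the part that bears it (a point fixed in the world has none). Each returns a list of dicts, best first, with "p" (0 to 1); they miss things now and then, are a little off and sometimes report something else, mostly with a low value. They report only what shows in the picture. A call takes as long as a camera call.
- boxes_of(camera, target): "location" ([column, row] in pixels, amid what is visible of it).
- landmark_of(camera, target): "location" ([column, row] in pixels: a listed point, or the origin of a listed thing).
The state is a dict: "clock": time; "joint_positions": joint angles; "qvel": joint speeds; "tau": joint torques, N m; "tcp_pos": TCP position; "tcp_rot": TCP orientation; "ft_force": force on the tool from outside, world axes, zero at the start; "moment": the same for the moment, N m; "width": finger opening in mm.
Only numpy, scipy, OpenCV 4.12 (cv2) and the standard library are available. Lean on these libraries where they do the work, as an engineer would, in place of code of your own. Each camera call takes 0.05 s, during which the arm holds its last target. There are 200 camera calls.

TASK

The green cover of the beige water analyser is missing a rivet. Take the white push rivet from the grey rack, put it fully home in the cover's empty hole with its center pin still up, then press the pin down flush to spread it, gently, because the cover rests on soft foam. Leave the other things alone and let go.

Things in the scene. Friction and masses are not known exactly. Their poses are not given: they have to be found in the camera images.
- rivet: White plastic push rivet, upright in one of the rack's three holes (the middle or either end). Origin: centre of the flange's underside, z up along the rivet. Flange diameter 30, 4 thick (z 0 to 4). Below it a shank of diameter 13, 21 long, foot tapered to 7.6 over the last 3.5. Above the flange stands the center pin. 20 g. Two legs in the shank spread beyond the hole's width as the pin goes down, so a rivet whose pin has been pressed early will not enter the hole.
- pin (a joint): How far the rivet's center pin has been pressed: 0 up (starts at 0 to 1.0 mm), 0.012 m fully down, its top flush with the flange top. It takes about 9 N to slide and stays where it is left; lesser pushes do not move it.
- pin_top (a point): Centre of the pin's flat top. The pin is a light grey round stub of diameter 11, standing 12 above the flange top when up; it can be gripped from above.
- cover_hole (a point): Centre of the mouth of the empty round hole in the green cover, at the cover's top surface; z up. Hole diameter 15, through the 6 thick cover; 40 of empty space below.
- cover: Green cover plate 112 by 162, 6 thick, origin at the centre of its underside, 54 above the bench. It floats on a foam gasket: pushed down it gives way some millimetres (at most 8) and springs back; more than 20 N of pressing on it ruins the foam. The empty hole lies 50 from its centre towards +y of its frame, an already set white rivet (fixed, its flange 4 high) 50 towards -y.
- housing: Beige analyser housing 130 by 180, 50 high, fixed to the bench, origin at the centre of its underside; carries the cover.
- rack: Grey fixed block 50 (x) by 180 (y), 30 high, origin at the centre of its underside, with three through holes of diameter 17 at y = -60, 0 and +60, a rivet standing in each with its flange resting on the block's top.
- rivet_black: Black rivet of the same shape in another rack hole, not to be used.
- rivet_blue: Blue rivet of the same shape in another rack hole, not to be used.
- jug: Translucent white water jug, 140 square, 265 high, full; origin under its centre.
- sample_bottle: White sample bottle, diameter 52, 100 high; origin under its centre.
- meter: Hand meter, beige with green panels, 75 by 170, 30 high, lying; origin under its centre.
- beaker: Glass beaker, diameter 70, 90 high; origin under its centre.
- cap: Loose white bottle cap, diameter 38, 15 high, lying; origin under its centre.
- marker: Blue marker pen, diameter 14, about 120 long, lying; origin under its middle.

How it is judged (in metres and radians):
On the way, in this order (a step that is already met when the one before it is completed fails the run):
1. the white rivet is fully home in the empty hole with its pin still up (pressed by less than 4 mm) (horizontal distance between rivet and cover_hole below 0.003 m and z of rivet in the frame of cover_hole between -0.003 and 0.002 m and angle between the z axis of rivet and the z axis of cover_hole, either way round below 0.08 rad and value of joint pin below 0.004 m), for 0.2 s.
2. the pin is pressed flush (within 1.5 mm) (horizontal distance between rivet and cover_hole below 0.003 m and z of rivet in the frame of cover_hole between -0.003 and 0.002 m and angle between the z axis of rivet and the z axis of cover_hole, either way round below 0.08 rad and value of joint pin above 0.0105 m), for 0.2 s.
At the end, for the whole second after the job is handed in: The white rivet sits in the cover's hole, within 3 mm of its centre, flange within 2 mm of the cover and square to it within 0.08 rad, its pin within 1.5 mm of flush, at rest; the two other rivets, jug, bottle, meter, beaker, marker and cap within 30 mm of where they were (all of step 2 and linear speed of rivet below 0.01 m/s and not (distance of rivet_black from where it was at the start of the episode above 0.03 m) and not (distance of rivet_blue from where it was at the start of the episode above 0.03 m) and not (distance of jug from where it was at the start of the episode above 0.03 m) and not (distance of sample_bottle from where it was at the start of the episode above 0.03 m) and not (distance of meter from where it was at the start of the episode above 0.03 m) and not (distance of beaker from where it was at the start of the episode above 0.03 m) and not (distance of marker from where it was at the start of the episode above 0.03 m) and not (distance of cap from where it was at the start of the episode above 0.03 m)); the robot touches nothing.
It fails at once if the cover is pressed with more than 20 N (contact force between cover and anything else above 20 N).
It fails at once if another thing is moved by more than 30 mm (distance of any of rivet_black, rivet_blue, jug, sample_bottle, meter, beaker, marker, cap from where it was at the start of the episode above 0.03 m).
It also fails if it takes over 51 s, if anything falls off the work surface, if the arm or the gripper's body presses on something with over 40 N, if the wrist force passes 120 N, or if a joint passes its speed limit or range.

## Working session

There is one attempt and no reset: what is moved stays moved. The work goes in short steps, Python scripts to look and compute and a tool call to move; the robot and the scene stay as the last step left them, time stands still between calls to the robot, and variables do not carry over. Pictures are saved under pics/ and viewed, about 8 in all and at most 12, crops included, and the job is handed in when it is done.

Besides the shell and the picture viewer there is one more tool, called after "Request:" as a command line: name --argument value ..., lists and objects as JSON in quotes. send_rows: Moves the arm, as the interface text tells. Its arguments: {"type":"object","properties":{"deltas":{"type":"array","items":{"type":"array"}},"gripper":{"type":"number"},"squeeze":{"type":"number"}},"required":["deltas"]}

```bash
mkdir -p pics; cat > h.py <<'E'
import numpy as np, cv2
from station import readout, vision, job, boxes_of, landmark_of, bot
def ray(cam,px,z,M=None):
    M=M or vision.camera_model(cam); R=np.array(M["R"]);t=np.array(M["t"])
    c=-R.T@t; d=R.T@np.array([(px[0]-M["cx"])/M["fx"],(px[1]-M["cy"])/M["fy"],1])
    return c+d*(z-c[2])/d[2]
def tri(obs):
    A=np.zeros((3,3));b=np.zeros(3);rs=[]
    for cam,px in obs:
        M=vision.camera_model(cam) if isinstance(cam,str) else cam
        R=np.array(M["R"]);t=np.array(M["t"]);c=-R.T@t
        d=R.T@np.array([(px[0]-M["cx"])/M["fx"],(px[1]-M["cy"])/M["fy"],1]);d/=np.linalg.norm(d)
        P=np.eye(3)-np.outer(d,d);A+=P;b+=P@c;rs.append((P,c))
    x=np.linalg.solve(A,b);return x,[round(float(np.linalg.norm(P@(x-c))),1) for P,c in rs]
E
python3 - <<'E'
from h import *
s=readout.state();print(s["clock"],s["tcp_pos"],s["tcp_rot"],bot.tips_ahead)
ims=[]
for c in ("scene","side"):
    im=vision.grab_frame(c);cv2.imwrite(f"pics/{c}0.png",im)
    M=vision.camera_model(c);R=np.array(M["R"]);print(c,(-R.T@np.array(M["t"])).round(),round(M["fx"]))
    for n in ("rivet","pin_top","cover_hole","rack","cover","rivet_black","rivet_blue"):
        f=landmark_of if n in("pin_top","cover_hole") else landmark_of
        print(n,[(np.round(o["location"]).tolist(),round(o["p"],2)) for o in f(c,n)[:4]])
E
```

```text
0.0 [ 189.2136095  -489.45253741  241.72623672] [-6.57866100e-04  9.83047306e-01  1.83350922e-01  3.37569608e-05] 11.0
scene [1417.  874.  914.] 472
rivet [([294.0, 200.0], 0.46)]
pin_top []
cover_hole [([219.0, 148.0], 0.8)]
rack [([312.0, 214.0], 0.59), ([310.0, 205.0], 0.27)]
cover [([211.0, 144.0], 0.83)]
rivet_black [([314.0, 204.0], 0.43)]
rivet_blue [([333.0, 213.0], 0.5)]
side [  41.  792. 1091.] 378
rivet [([253.0, 221.0], 0.56)]
pin_top []
cover_hole [([304.0, 164.0], 0.75), ([244.0, 254.0], 0.56)]
rack [([249.0, 239.0], 0.87), ([308.0, 162.0], 0.54)]
cover [([309.0, 156.0], 0.89)]
rivet_black [([249.0, 237.0], 0.48), ([308.0, 163.0], 0.27)]
rivet_blue [([242.0, 252.0], 0.52)]
```

View pics/scene0.png

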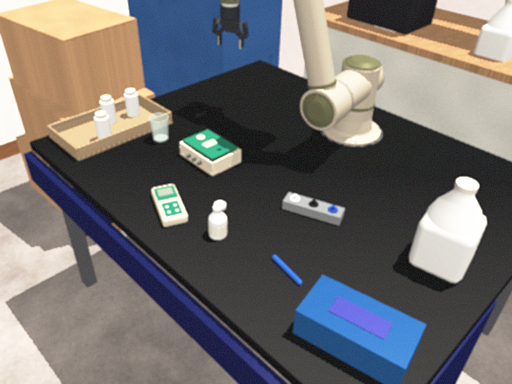

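View pics/side0.png

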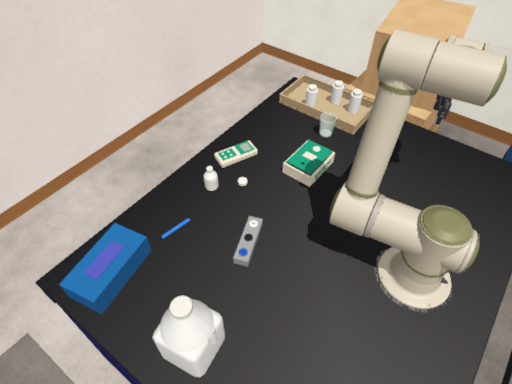

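The white rivet is at the rack's end: scene (294,200), side (253,223). The empty hole is near scene (219,148), side (304,164). Next I'll triangulate both.

```bash
python3 - <<'E'
from h import *
for n,a,b in (("rivet",(294,200),(253,221)),("black",(314,204),(249,237)),("blue",(333,211),(242,252)),("hole",(219,148),(304,164)),("cover",(211,144),(309,156))):
    z=60 if n in("hole","cover") else 30
    x,r=tri([("scene",a),("side",b)]);print(n,x.round(),r,ray("scene",a,z).round(),ray("side",b,z).round())
ims=[]
for c,(u,v) in (("scene",(210,150)),("side",(308,163)),("scene",(312,206)),("side",(249,240))):
    im=cv2.imread(f"pics/{c}0.png")[v-32:v+32,u-40:u+40];ims.append(cv2.resize(im,(400,300),interpolation=cv2.INTER_CUBIC))
cv2.imwrite("pics/c1.png",np.vstack([np.hstack(ims[:2]),np.hstack(ims[2:])]))
E
```

```text
rivet [523. 165.  31.] [4.4, 4.4] [524. 170.  30.] [525. 160.  30.]
black [494. 223.  30.] [1.2, 1.2] [494. 224.  30.] [495. 221.  30.]
blue [477. 282.  29.] [0.6, 0.6] [479. 284.  30.] [477. 282.  30.]
hole [ 525. -170.   56.] [3.6, 3.6] [ 527. -171.   60.] [ 521. -161.   60.]
cover [ 529. -211.   59.] [0.9, 0.9] [ 530. -209.   60.] [ 529. -212.   60.]
```

View pics/c1.png

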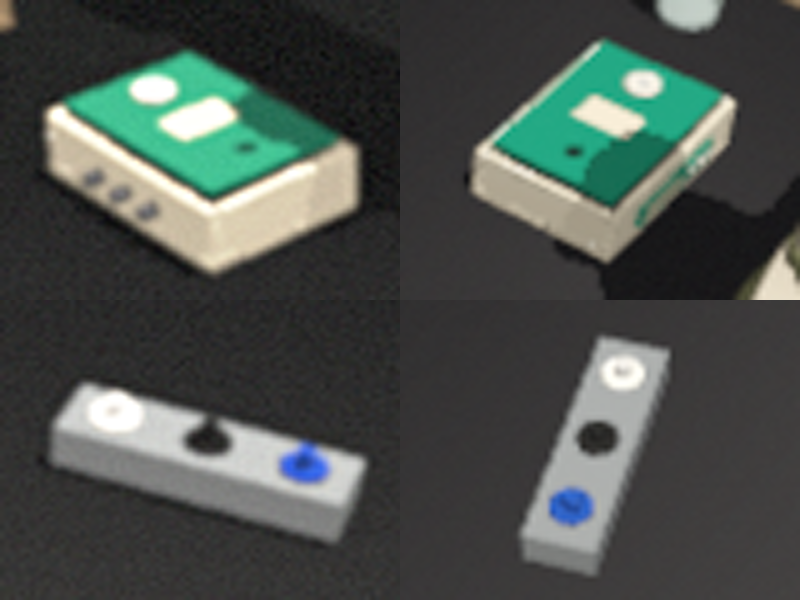

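```bash
python3 - <<'E'
from h import *
M=vision.camera_model("wrist");R=np.array(M["R"]);c=-R.T@np.array(M["t"]);s=readout.state()
print("cam-tcp world",(c-s["tcp_pos"]).round(1),"axes",R.round(3).tolist(),M["fx"],M["cx"],M["cy"])
E
```

```text
cam-tcp world [ 68.3  25.9 131.4] axes [[0.36, -0.933, 0.001], [-0.896, -0.346, 0.28], [-0.261, -0.101, -0.96]] 343.80446925725056 253.7692342915883 189.39414353764548
```

Request:
send_rows --deltas '[[[3.3,3.2,-0.3],[0,0,0]],[[7,6.5,-0.7],[0,0,0]],[[10.6,10,-1],[0,0,0]],[[14,13.3,-1.5],[0,0,0]],[[17.5,16.5,-2],[0,0,0]],[[21,20,-2.5],[0,0,0]],[[24.5,23.3,-3],[0,0,0]],[[28,26.7,-3],[0,0,0]]]' --gripper 3 --squeeze 25

```text
clock: 1.47
tcp_pos: [430.9, -258.9, 214.8]
tcp_rot: [-0.0, 0.983, 0.183, -0.0]
ft_force: [0.2, -1.3, -0.6]
width: 29.8
```

Request:
send_rows --deltas '[[[2.5,2.5,-1],[0,0,0]],[[5,5.3,-3],[0,0,0]],[[5,5.3,-4.5],[0,0,0]],[[5,5.3,-4.5],[0,0,0]],[[5,5.3,-4.5],[0,0,0]],[[5,5.3,-4.5],[0,0,0]]]'

```text
clock: 1.97
tcp_pos: [479.7, -208.7, 171.1]
tcp_rot: [0.001, 0.983, 0.183, 0.0]
ft_force: [0.4, -0.0, 0.7]
width: 30.1
```

```bash
cat > look.py <<'E'
from h import *
import sys
def look(tag,names):
    s=readout.state();M=vision.camera_model("wrist");im=vision.grab_frame("wrist");cv2.imwrite(f"pics/{tag}.png",im)
    print(s["clock"],s["tcp_pos"].round(1) if hasattr(s["tcp_pos"],"round") else s["tcp_pos"],np.round(s["ft_force"],1),s["width"])
    import pickle;pickle.dump((M,s),open(f"pics/{tag}.pkl","wb"))
    for n,z in names:
        for o in landmark_of("wrist",n)[:3]: print(n,np.round(o["location"],1),round(o["p"],2),ray("wrist",o["location"],z,M).round(1))
E
python3 - <<'E'
from look import *
look("w1",[("cover_hole",60),("cover",54)])
E
```

```text
1.9667 [ 479.7 -208.7  171.1] [ 0.4 -0.   0.7] 30.084789724711555
cover_hole [228.4  98. ] 0.81 [ 536.6 -169.1   60. ]
cover [295.8 126.6] 0.64 [ 535.  -220.5   54. ]
```

View pics/w1.png

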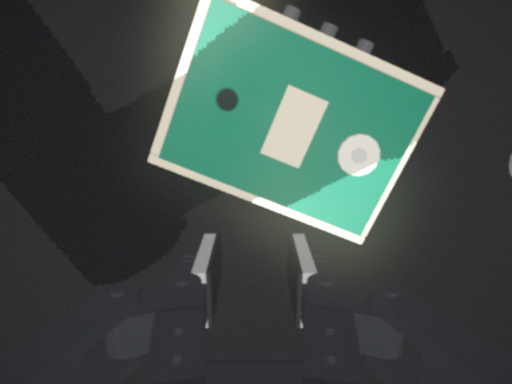

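Wrist view: the empty hole shows at (227,100) and the set rivet at (359,155). I'll check the scale, then go on to the white rivet.

```bash
python3 - <<'E'
from h import *
import pickle
M,s=pickle.load(open("pics/w1.pkl","rb"));print(np.abs(s["qvel"]).max())
a=ray("wrist",(227,99.5),60,M);b=ray("wrist",(359,155),64,M);print(a.round(1),b.round(1),np.linalg.norm((a-b)[:2]))
s=readout.state();print(s["tcp_pos"],np.abs(s["qvel"]).max())
from look import *
look("w2",[("cover_hole",60)])
E
```

```text
0.00873872959827152
[ 535.3 -168.6   60. ] [ 533.3 -268.1   64. ] 99.57798508231726
[ 479.70767424 -208.74258936  171.10949506] 0.0045837550724709105
2.1167 [ 479.7 -208.7  171.1] [ 1.4 -0.3 -0.2] 30.073393047346553
cover_hole [226.5  98.7] 0.57 [ 535.7 -168.1   60. ]
```

Request:
send_rows --deltas '[[[0,4,0],[0,0,0]],[[0,8.1,0],[0,0,0]],[[0,12.2,0],[0,0,0]],[[0,16.3,0],[0,0,0]],[[0,20.4,0],[0,0,0]],[[0,24.5,-0.5],[0,0,0]],[[0,28.6,-1],[0,0,0]],[[0,32.5,-1.5],[0,0,0]]]'

```text
clock: 2.88
tcp_pos: [479.6, 119.1, 155.4]
tcp_rot: [0.0, 0.983, 0.183, 0.001]
ft_force: [0.8, -0.4, 1.4]
width: 29.8
```

Request:
send_rows --deltas '[[[0,2,0],[0,0,0]],[[0,2,0],[0,0,0]],[[0,2,0],[0,0,0]],[[0,2,0],[0,0,0]]]'

```text
clock: 3.22
tcp_pos: [480.0, 136.5, 155.3]
tcp_rot: [0.0, 0.983, 0.183, 0.0]
ft_force: [0.6, 0.0, 0.0]
width: 29.5
```

```bash
python3 - <<'E'
from look import *
look("w3",[("rivet",30),("pin_top",46),("rivet_black",30),("rivet_blue",30),("rack",0)])
E
```

```text
3.2167 [480.  136.5 155.3] [0.6 0.  0. ] 29.49353418165851
rivet [236.6 123.7] 0.75 [521.  165.2  30. ]
pin_top [234.9 120.9] 0.75 [524.1 166.7  46. ]
rivet_black [158.  121.9] 0.59 [501.5 219.6  30. ]
rivet_black [ 71.3 123.5] 0.26 [477.4 278.8  30. ]
rivet_blue [ 71.8 121.7] 0.85 [478.8 278.7  30. ]
rack [166.2 116.8] 0.86 [502.4 221.2   0. ]
```

View pics/w3.png

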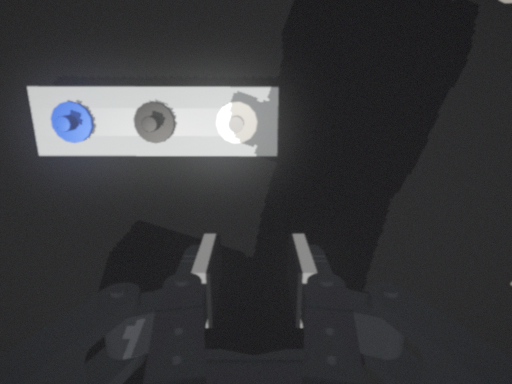

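White rivet: flange centre about (236,122), pin about (236,124). It stands at the rack's +x end.

```bash
python3 - <<'E'
from h import *
import pickle
M,s=pickle.load(open("pics/w3.pkl","rb"))
im=cv2.imread("pics/w3.png");
hsv=cv2.cvtColor(im,cv2.COLOR_BGR2HSV);c=im[95:150,205:270].min(2)
print(ray("wrist",(236.5,122.5),34,M).round(1),ray("wrist",(236.3,124.5),46,M).round(1))
# projections of candidate rivet axis
R=np.array(M["R"]);t=np.array(M["t"])
for z in(34,46):
    p=R@np.array([521,165.5,z])+t;print(z,M["fx"]*p[0]/p[2]+M["cx"],M["fy"]*p[1]/p[2]+M["cy"])
cv2.imwrite("pics/c3.png",cv2.resize(im[92:152,196:276],(640,480),interpolation=cv2.INTER_CUBIC))
E
```

```text
[522.2 165.5  34. ] [522.1 165.   46. ]
34 235.8948839687958 124.10763481527778
46 235.04527343681755 125.79865546429502
```

View pics/c3.png

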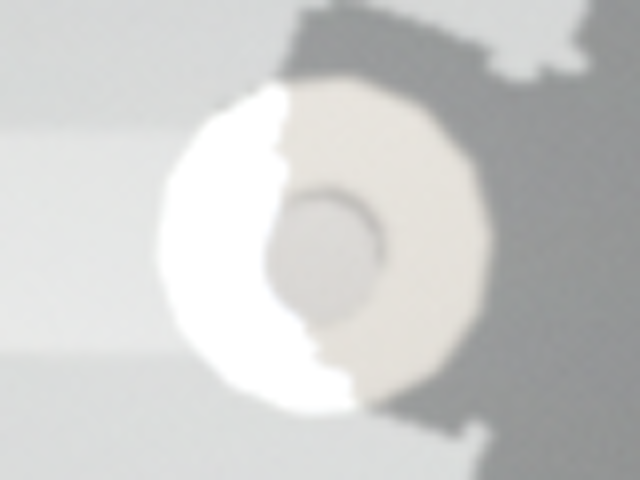

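Request:
send_rows --deltas '[[[2,1.4,-1.5],[0,0,0]],[[4.22,2.87,-4],[0,0,0]],[[4.22,2.87,-6],[0,0,0]],[[4.22,2.87,-8],[0,0,0]],[[4.22,2.87,-9.5],[0,0,0]],[[4.22,2.87,-10.7],[0,0,0]],[[4.22,2.87,-10.7],[0,0,0]],[[4.22,2.87,-10.7],[0,0,0]]]'

```text
clock: 4.18
tcp_pos: [522.0, 165.7, 48.0]
tcp_rot: [-0.0, 0.983, 0.183, -0.0]
ft_force: [1.0, 0.3, -0.1]
width: 30.1
```

Request:
send_rows --deltas '[[[0,0,0],[0,0,0]],[[0,0,0],[0,0,0]],[[0,0,0],[0,0,0]],[[0,0,0],[0,0,0]],[[0,0,0],[0,0,0]],[[0,0,0],[0,0,0]]]' --gripper 0.8 --squeeze 25

```text
clock: 4.68
tcp_pos: [522.7, 165.9, 49.1]
tcp_rot: [0.0, 0.983, 0.183, 0.001]
ft_force: [0.3, -1.0, 6.2]
width: 9.4
```

Request:
send_rows --deltas '[[[0,0,0.1],[0,0,0]],[[0,0,0.1],[0,0,0]],[[0,0,0.1],[0,0,0]]]'

```text
clock: 4.93
tcp_pos: [522.0, 166.0, 49.2]
tcp_rot: [-0.0, 0.983, 0.183, 0.0]
ft_force: [-0.5, 0.2, 2.7]
width: 8.9
```

Request:
send_rows --deltas '[[[0,0,1],[0,0,0]],[[0,0,3],[0,0,0]],[[0,0,6],[0,0,0]],[[0,0,9],[0,0,0]],[[0,0,9],[0,0,0]],[[0,0,9],[0,0,0]]]'

```text
clock: 5.43
tcp_pos: [522.6, 166.1, 140.9]
tcp_rot: [0.0, 0.983, 0.183, 0.002]
ft_force: [0.3, 0.6, -0.7]
width: 9.0
```

```bash
python3 - <<'E'
from look import *
look("w4",[("rivet",60),("pin_top",80)])
im=cv2.imread("pics/w4.png");cv2.imwrite("pics/c4.png",cv2.resize(im[200:384,140:380],(800,613))[:600])
E
```

```text
5.4333 [522.6 166.1 140.9] [ 0.3  0.6 -0.7] 9.003870977050191
rivet [252.7 251. ] 0.93 [492.6 154.6  60. ]
pin_top [254.7 263.1] 0.75 [494.6 154.   80. ]
```

View pics/c4.png

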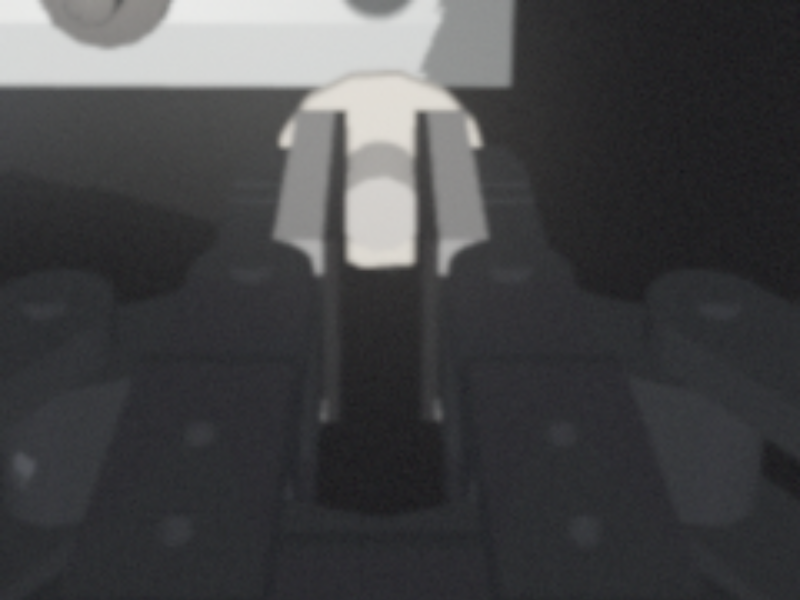

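```bash
python3 - <<'E'
from h import *
import pickle
M,s=pickle.load(open("pics/w4.pkl","rb"))
T=np.array(s["tcp_pos"])
R=np.array(M["R"]);t=np.array(M["t"])
print((ray("wrist",(254,264),138,M)-T).round(1),(ray("wrist",(254.7,263.1),138,M)-T).round(1), (ray("wrist",(252.7,251),122,M)-T).round(1))
for dz in(-3,-15): print(dz,[ (M["fx"]*p[0]/p[2]+M["cx"],M["fy"]*p[1]/p[2]+M["cy"]) for p in [R@(T+np.array([0,0,dz]))+t]])
# flange top front edge: along tool x +15 and y sides
ex=np.array([.933,.36,0]);
p=R@(T+ex*15+np.array([0,0,-15]))+t;print(M["fx"]*p[0]/p[2]+M["cx"],M["fy"]*p[1]/p[2]+M["cy"])
E
```

```text
[ 0.3 -0.6 -2.9] [ 0.8 -0.7 -2.9] [ -1.5  -0.6 -18.9]
-3 [(np.float64(252.5209217137343), np.float64(264.07404344603333))]
-15 [(np.float64(252.57293826757288), np.float64(251.6248453129559))]
252.5544738780881 221.6695316823822
```

Request:
send_rows --deltas '[[[-0.3,-3,0.2],[0,0,0]],[[-0.6,-7,0.2],[0,0,0]],[[-1,-11,0.2],[0,0,0]],[[-1.3,-15,0],[0,0,0]],[[-1.6,-19,0],[0,0,0]],[[-2,-23,-0.5],[0,0,0]],[[-2.3,-27,-1],[0,0,0]],[[-2.5,-31,-1.5],[0,0,0]]]'

```text
clock: 6.25
tcp_pos: [495.9, -145.7, 123.0]
tcp_rot: [-0.001, 0.983, 0.183, -0.001]
ft_force: [1.0, 0.4, 0.5]
width: 8.7
```

Request:
send_rows --deltas '[[[0,-3,0],[0,0,0]],[[0,-4,0],[0,0,0]],[[0,-4,0],[0,0,0]],[[0,-4,0],[0,0,0]],[[0,-4,0],[0,0,0]]]'

```text
clock: 6.67
tcp_pos: [497.0, -182.4, 123.7]
tcp_rot: [-0.001, 0.983, 0.184, -0.0]
ft_force: [0.6, 0.5, -0.7]
width: 8.7
```

```bash
python3 - <<'E'
from look import *
look("w5",[("cover_hole",60),("cover",54),("pin_top",122)])
E
```

```text
6.6667 [ 497.  -182.4  123.7] [ 0.6  0.5 -0.7] 8.734685202164329
cover [330.5 178.6] 0.64 [ 533.6 -218.5   54. ]
cover [257.7 149. ] 0.2 [ 534.4 -170.9   54. ]
pin_top [258.7 264.4] 0.65 [ 498.4 -184.7  122. ]
```

View pics/w5.png

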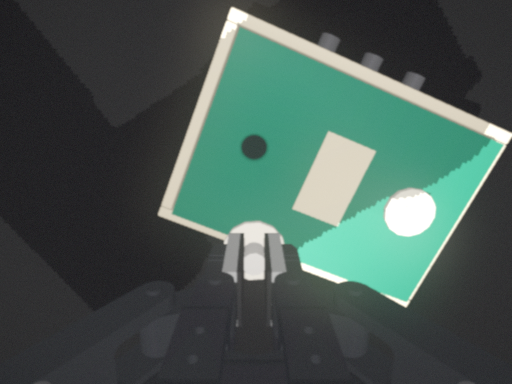

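The empty hole is at about (254,147), with the held rivet just behind it. I'll segment the hole for a sub-pixel fix.

```bash
python3 - <<'E'
from h import *
import pickle
M,s=pickle.load(open("pics/w5.pkl","rb"));T=np.array(s["tcp_pos"])
im=cv2.imread("pics/w5.png")
g=im[125:172,230:280,1]
_,b=cv2.threshold(g,0,255,cv2.THRESH_BINARY_INV+cv2.THRESH_OTSU)
cs,_=cv2.findContours(b,cv2.RETR_EXTERNAL,cv2.CHAIN_APPROX_NONE)
c=max(cs,key=cv2.contourArea);e=cv2.fitEllipse(c);px=np.array(e[0])+[230,125];print(px,e[1])
h=ray("wrist",px,60,M);print(h.round(1),(h-T).round(1))
b=ray("wrist",(410.5,212.5),64,M);print(b.round(1),np.linalg.norm((h-b)[:2]))
# same lateral bias corrected: held pin
print((ray("wrist",(254.3,248+0),T[2]-3,M)-T).round(1))
E
```

```text
[253.59525299 146.81486511] (23.840242385864258, 25.113697052001953)
[ 535.7 -167.9   60. ] [ 38.7  14.6 -63.7]
[ 533.4 -268.1   64. ] 100.25276504822754
[ 7.4  2.  -3. ]
```

Request:
send_rows --deltas '[[[1.5,0.6,0],[0,0,0]],[[3,1.1,0],[0,0,0]],[[3.86,1.5,0],[0,0,0]],[[3.86,1.5,-1],[0,0,0]],[[3.86,1.5,-1.8],[0,0,0]],[[3.86,1.5,-1.8],[0,0,0]],[[3.86,1.5,-1.8],[0,0,0]]]'

```text
clock: 7.45
tcp_pos: [534.7, -169.0, 105.2]
tcp_rot: [-0.001, 0.983, 0.183, -0.001]
ft_force: [-0.3, 0.8, 0.6]
width: 8.7
```

Request:
send_rows --deltas '[[[0,0,-0.2],[0,0,0]],[[0,0,-0.4],[0,0,0]],[[0,0,-0.6],[0,0,0]],[[0,0,-0.8],[0,0,0]],[[0,0,-0.8],[0,0,0]]]'

```text
clock: 7.87
tcp_pos: [535.4, -169.0, 97.7]
tcp_rot: [-0.0, 0.983, 0.183, -0.0]
ft_force: [-0.1, -0.2, -0.6]
width: 9.1
```

Request:
send_rows --deltas '[[[0.02,0.13,0],[0,0,0]],[[0.02,0.13,0],[0,0,0]],[[0.02,0.13,-0.2],[0,0,0]],[[0.02,0.13,-0.4],[0,0,0]],[[0.02,0.13,-0.4],[0,0,0]]]'

```text
clock: 8.28
tcp_pos: [535.6, -167.6, 93.6]
tcp_rot: [-0.0, 0.983, 0.183, -0.0]
ft_force: [0.8, 0.1, -0.9]
width: 8.6
```

No contact; going on down.

Request:
send_rows --deltas '[[[0,0,-0.2],[0,0,0]],[[0,0,-0.4],[0,0,0]],[[0,0,-0.5],[0,0,0]],[[0,0,-0.5],[0,0,0]]]'

```text
clock: 8.62
tcp_pos: [535.7, -167.7, 88.7]
tcp_rot: [-0.0, 0.983, 0.183, -0.0]
ft_force: [-0.4, 0.0, -0.8]
width: 9.0
```

Request:
send_rows --deltas '[[[0,0,-0.2],[0,0,0]],[[0,0,-0.4],[0,0,0]],[[0,0,-0.6],[0,0,0]],[[0,0,-0.75],[0,0,0]],[[0,0,-0.75],[0,0,0]]]'

```text
clock: 9.03
tcp_pos: [535.6, -167.6, 81.1]
tcp_rot: [-0.0, 0.983, 0.183, -0.0]
ft_force: [0.1, 0.1, -0.3]
width: 8.9
```

Request:
send_rows --deltas '[[[0,0,-0.1],[0,0,0]],[[0,0,-0.18],[0,0,0]],[[0,0,-0.18],[0,0,0]],[[0,0,-0.18],[0,0,0]]]'

```text
clock: 9.37
tcp_pos: [535.8, -167.7, 79.8]
tcp_rot: [0.0, 0.983, 0.183, 0.0]
ft_force: [-0.1, -0.8, 0.0]
width: 8.4
```

Request:
send_rows --deltas '[[[0,0,-0.06],[0,0,0]],[[0,0,-0.1],[0,0,0]],[[0,0,-0.1],[0,0,0]],[[0,0,-0.1],[0,0,0]]]'

```text
clock: 9.7
tcp_pos: [535.9, -167.8, 78.9]
tcp_rot: [0.0, 0.983, 0.183, 0.0]
ft_force: [-0.1, 0.5, 0.8]
width: 8.9
```

Request:
send_rows --deltas '[[[0,0,0],[0,0,0]],[[0,0,0],[0,0,0]],[[0,0,0],[0,0,0]],[[0,0,0],[0,0,0]],[[0,0,0],[0,0,0]]]' --gripper 3

```text
clock: 10.12
tcp_pos: [535.8, -167.7, 78.8]
tcp_rot: [-0.0, 0.983, 0.183, 0.0]
ft_force: [-0.1, -0.8, -1.0]
width: 29.9
```

Request:
send_rows --deltas '[[[0,0,1],[0,0,0]],[[-1,-0.4,3],[0,0,0]],[[-2.4,-1,4],[0,0,0]],[[-3.8,-1.5,4.5],[0,0,0]],[[-3.8,-1.5,4.5],[0,0,0]],[[-3.8,-1.5,4.5],[0,0,0]],[[-3.8,-1.5,4.5],[0,0,0]]]' --gripper 3

```text
clock: 10.7
tcp_pos: [498.3, -182.5, 123.8]
tcp_rot: [0.0, 0.983, 0.183, 0.0]
ft_force: [-0.0, -0.1, -0.6]
width: 30.0
```

```bash
python3 - <<'E'
from look import *
look("w6",[("rivet",60),("pin_top",76)])
vision.grab_frame("side")
im=cv2.imread("pics/w6.png");a=cv2.resize(im[110:190,200:310],(660,480),interpolation=cv2.INTER_CUBIC)
cv2.imwrite("pics/c6.png",a)
E
```

```text
10.7 [ 498.3 -182.5  123.8] [-0.  -0.1 -0.6] 29.992949080543536
rivet [250.  146.8] 0.64 [ 536.3 -166.2   60. ]
pin_top [250.7 153. ] 0.8 [ 535.9 -166.9   76. ]
```

View pics/c6.png

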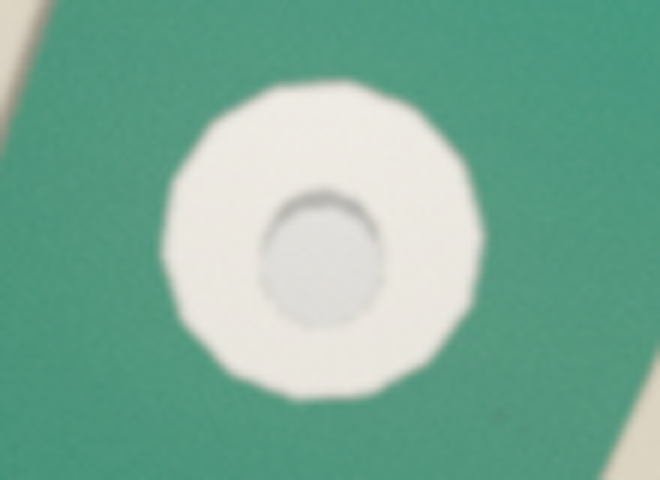

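The white rivet sits flat on the cover with its pin up, flange centre at about (254,150). Now I'll close the gripper and press the pin.

Request:
send_rows --deltas '[[[1,0.4,0],[0,0,0]],[[2.5,1,0],[0,0,0]],[[3.74,1.48,0],[0,0,0]],[[3.74,1.48,-1.5],[0,0,0]],[[3.74,1.48,-3],[0,0,0]],[[3.74,1.48,-3.2],[0,0,0]],[[3.74,1.48,-3.2],[0,0,0]],[[3.74,1.48,-3.2],[0,0,0]]]' --gripper 0

```text
clock: 11.57
tcp_pos: [535.8, -167.9, 92.3]
tcp_rot: [0.0, 0.983, 0.183, 0.0]
ft_force: [-0.2, 0.0, -0.3]
width: 0.1
```

Request:
send_rows --deltas '[[[0,0,-0.1],[0,0,0]],[[0,0,-0.2],[0,0,0]],[[0,0,-0.3],[0,0,0]],[[0,0,-0.3],[0,0,0]]]'

```text
clock: 11.9
tcp_pos: [535.2, -168.0, 88.9]
tcp_rot: [0.0, 0.983, 0.183, 0.0]
ft_force: [0.0, 0.0, -0.0]
width: 0.1
```

Force will be checked every 1–2 mm from here.

Request:
send_rows --deltas '[[[0,0,-0.1],[0,0,0]],[[0,0,-0.2],[0,0,0]],[[0,0,-0.2],[0,0,0]],[[0,0,-0.2],[0,0,0]]]'

```text
clock: 12.23
tcp_pos: [535.2, -167.9, 86.7]
tcp_rot: [-0.0, 0.983, 0.183, -0.0]
ft_force: [-1.2, 0.5, -1.2]
width: -0.3
```

Request:
send_rows --deltas '[[[0,0,-0.05],[0,0,0]],[[0,0,-0.1],[0,0,0]],[[0,0,-0.15],[0,0,0]],[[0,0,-0.15],[0,0,0]],[[0,0,-0.15],[0,0,0]]]'

```text
clock: 12.65
tcp_pos: [535.3, -168.0, 85.4]
tcp_rot: [0.0, 0.983, 0.183, 0.0]
ft_force: [-1.9, 0.1, 2.6]
width: 0.0
```

Request:
send_rows --deltas '[[[0,0,-0.05],[0,0,0]],[[0,0,-0.1],[0,0,0]],[[0,0,-0.15],[0,0,0]],[[0,0,-0.15],[0,0,0]],[[0,0,-0.15],[0,0,0]]]'

```text
clock: 13.07
tcp_pos: [535.3, -168.0, 84.1]
tcp_rot: [0.0, 0.983, 0.183, 0.0]
ft_force: [-3.2, 0.8, 6.4]
width: -0.0
```

Request:
send_rows --deltas '[[[0,0,-0.05],[0,0,0]],[[0,0,-0.1],[0,0,0]],[[0,0,-0.15],[0,0,0]],[[0,0,-0.15],[0,0,0]],[[0,0,-0.15],[0,0,0]]]'

```text
clock: 13.48
tcp_pos: [535.3, -168.0, 82.9]
tcp_rot: [0.0, 0.983, 0.183, 0.0]
ft_force: [-2.9, 0.8, 8.8]
width: -0.3
```

Request:
send_rows --deltas '[[[0,0,-0.05],[0,0,0]],[[0,0,-0.1],[0,0,0]],[[0,0,-0.15],[0,0,0]],[[0,0,-0.2],[0,0,0]],[[0,0,-0.2],[0,0,0]]]'

```text
clock: 13.9
tcp_pos: [535.3, -168.0, 80.8]
tcp_rot: [0.0, 0.983, 0.183, 0.0]
ft_force: [-3.3, 1.3, 9.3]
width: 0.3
```

Request:
send_rows --deltas '[[[0,0,-0.05],[0,0,0]],[[0,0,-0.1],[0,0,0]],[[0,0,-0.15],[0,0,0]],[[0,0,-0.2],[0,0,0]],[[0,0,-0.2],[0,0,0]]]'

```text
clock: 14.32
tcp_pos: [535.3, -168.0, 78.8]
tcp_rot: [0.0, 0.983, 0.183, 0.0]
ft_force: [-3.0, 0.4, 8.1]
width: -0.1
```

The pin is sliding at about 9 N, as expected.

Request:
send_rows --deltas '[[[0,0,-0.05],[0,0,0]],[[0,0,-0.1],[0,0,0]],[[0,0,-0.15],[0,0,0]],[[0,0,-0.2],[0,0,0]],[[0,0,-0.25],[0,0,0]],[[0,0,-0.25],[0,0,0]]]'

```text
clock: 14.82
tcp_pos: [535.3, -168.0, 76.3]
tcp_rot: [0.0, 0.983, 0.183, 0.0]
ft_force: [-2.9, 1.1, 9.0]
width: -0.0
```

Request:
send_rows --deltas '[[[0,0,-0.05],[0,0,0]],[[0,0,-0.1],[0,0,0]],[[0,0,-0.15],[0,0,0]],[[0,0,-0.2],[0,0,0]],[[0,0,-0.25],[0,0,0]],[[0,0,-0.25],[0,0,0]]]'

```text
clock: 15.32
tcp_pos: [535.3, -168.0, 73.8]
tcp_rot: [0.0, 0.983, 0.183, 0.0]
ft_force: [-2.3, 1.1, 8.7]
width: 0.0
```

Request:
send_rows --deltas '[[[0,0,-0.05],[0,0,0]],[[0,0,-0.1],[0,0,0]],[[0,0,-0.15],[0,0,0]],[[0,0,-0.15],[0,0,0]]]'

```text
clock: 15.65
tcp_pos: [535.3, -168.0, 72.3]
tcp_rot: [0.0, 0.983, 0.183, 0.0]
ft_force: [-2.8, 0.5, 8.5]
width: -0.0
```

Request:
send_rows --deltas '[[[0,0,-0.05],[0,0,0]],[[0,0,-0.1],[0,0,0]],[[0,0,-0.1],[0,0,0]],[[0,0,-0.1],[0,0,0]]]'

```text
clock: 15.98
tcp_pos: [535.3, -168.0, 71.4]
tcp_rot: [0.0, 0.983, 0.183, 0.0]
ft_force: [-2.9, 1.8, 10.2]
width: -0.5
```

Request:
send_rows --deltas '[[[0,0,-0.05],[0,0,0]],[[0,0,-0.05],[0,0,0]],[[0,0,-0.05],[0,0,0]]]'

```text
clock: 16.23
tcp_pos: [535.3, -168.0, 71.0]
tcp_rot: [0.0, 0.983, 0.183, 0.0]
ft_force: [-3.2, 1.6, 10.0]
width: 0.1
```

Request:
send_rows --deltas '[[[0,0,-0.05],[0,0,0]],[[0,0,-0.05],[0,0,0]],[[0,0,-0.05],[0,0,0]]]'

```text
clock: 16.48
tcp_pos: [535.4, -168.0, 70.6]
tcp_rot: [0.0, 0.983, 0.183, 0.0]
ft_force: [-4.6, 1.3, 11.0]
width: -0.0
```

Request:
send_rows --deltas '[[[0,0,-0.05],[0,0,0]],[[0,0,-0.05],[0,0,0]],[[0,0,-0.05],[0,0,0]]]'

```text
clock: 16.73
tcp_pos: [535.4, -168.0, 70.2]
tcp_rot: [0.0, 0.983, 0.183, 0.0]
ft_force: [-4.7, 1.2, 12.6]
width: 0.1
```

The force is rising at the foam's rate, so the pin has bottomed. I'll withdraw and look.

Request:
send_rows --deltas '[[[0,0,0],[0,0,0]],[[0,0,0],[0,0,0]],[[0,0,0.5],[0,0,0]],[[0,0,2],[0,0,0]],[[-1.5,-0.6,4],[0,0,0]],[[-3,-1.2,5.5],[0,0,0]],[[-3.8,-1.5,5.5],[0,0,0]],[[-3.8,-1.5,5.5],[0,0,0]]]'

```text
clock: 17.4
tcp_pos: [496.3, -183.4, 124.2]
tcp_rot: [0.0, 0.983, 0.183, 0.0]
ft_force: [-0.2, 0.2, -0.7]
width: -0.1
```

Request:
send_rows --deltas '[[[0,0,0],[0,0,0]],[[0,0,0],[0,0,0]],[[0,0,0],[0,0,0]]]'

```text
clock: 17.65
tcp_pos: [497.4, -182.5, 123.3]
tcp_rot: [-0.001, 0.983, 0.184, -0.0]
ft_force: [1.3, -0.5, -0.7]
width: 0.5
```

```bash
python3 - <<'E'
from look import *
look("w7",[("rivet",60),("pin_top",64)])
im=cv2.imread("pics/w7.png");cv2.imwrite("pics/c7.png",cv2.resize(im[100:260,200:440],(780,520),interpolation=cv2.INTER_CUBIC))
E
```

```text
17.65 [ 497.4 -182.5  123.3] [ 1.3 -0.5 -0.7] 0.5160371676488179
rivet [252.3 147.1] 0.63 [ 535.8 -167.3   60. ]
pin_top [253.7 146.7] 0.61 [ 536.9 -167.8   64. ]
```

View pics/c7.png

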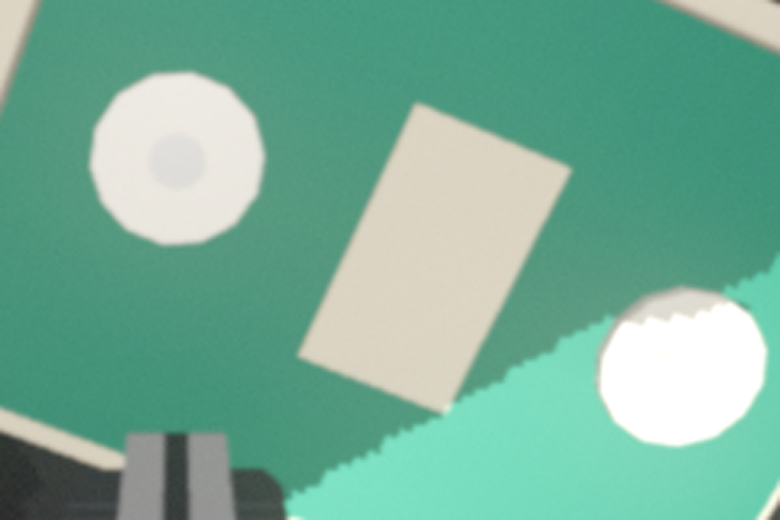

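The pin is flush and concentric with the flange: crop (177,160) against (178,158), no side wall visible. The rivet lies flat and the gripper is clear.

```bash
python3 -c "
from station import job;print(job.hand_in())"
```

```text
the job is handed in; nothing more can be done
None
```

The white push rivet is in the cover's empty hole with its pin pressed flush, and the job is handed in at about 17.7 s of the 51 s allowed. The hand-in reports no verdict.

- **Placing:** I took the rivet from the rack by its pin and lowered it into the hole with no noticeable contact force. After letting go, the wrist picture showed it flat on the cover with its pin up.
- **Pressing:** The pin slid at about 9 N. I stopped when the force began to climb at the foam's rate, with a highest reading of 12.6 N against the 20 N limit. A sideways force of up to about 5 N showed while pressing and was gone after retracting.
- **Last check:** The picture shows the pin flush and centred in the flange. The networks place the rivet at (535.8, -167.3) mm against the hole measured at (535.7, -167.9) mm, so within about 1 mm. The gripper stands clear above the cover.
- **Disagreements:** The first hole estimate from the scene and side cameras was about 10 mm off the wrist camera's, so I used the wrist view. The gripper read about 9 mm while holding the 11 mm pin, but the grip held.
- **Not checked:** I did not photograph the other objects again. No move met unexpected force near them.

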